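# Set the stirrer speed to the blue dot and open the air valve

## Robot

A 7-joint arm with a two-finger parallel gripper is mounted at the origin on the work surface. World frame = base frame: x ahead of the robot, y to its left, z up, the work surface at z = 0. Lengths are in m, angles in rad, forces in N, time in s.
With the tool pointing down it reaches from about 0.4 to 0.85 m from the base axis. Payload 10.4 kg.
Tool frame: the origin (TCP) lies on the centre line of the jaws, within the pads' length; the fingertips stand r.tip_extent ahead of it and the grasp point (between the pads) lies 3 mm ahead of it (r.tip_extent is the distance from the TCP to the fingertips, in m); z points along the fingers, y is the direction in which the jaws open and shut (so a half turn about z gives the same grasp; the last joint's range is limited). The gripper opens to 87 mm and grips with 3 to 60 N. Pads are 19 mm wide; open, the fingers measure 117 mm over their backs; the gripper's body (75 mm by 190 mm) begins 51 mm behind the grasp point.
Start: joints at [-0.023, 0.332, -0.065, 1.46, 0.022, 1.35, -0.088], TCP at [0.625, 0, 0.245] pointing down, gripper open.
Joint ranges: [-2.6, 2.6], [-0.5, 2.12], [-1.47, 1.34], [0.16, 2.42], [-1.27, 4.41], [0.06, 2.06], [-2.6, 2.6]. Speed limits (rad/s): [2.22, 2.22, 2.79, 2.79, 3.14, 3.14, 3.14].

## Interface

Orientations are given as a unit quaternion [x, y, z, w].
In Python, from bench import r gives the robot as it stands. The module is installed in compiled form; this text tells all that it offers.
- The arm moves only by the shell command python3 -m jog 'ROWS' [FORCE]. ROWS is JSON, a list of rows, each a list of 5 numbers: the shift along the tool's x, y, z in cm, then the turn about the tool's z in rad, then the closure, from 0 (fully open) to 1 (shut). A call has exactly 10 rows; each row shifts and turns the pose as measured when the row begins, along the tool's axes as they then stand; what a row does not reach is not made up. A row lasts 1/10 s, in which the tool goes at most 50 mm and 8.59 degrees, less where a joint would pass 70% of its speed; a pose out of reach is approached as far as the arm can. A call with a gripper value outside its range is refused whole. The fingers move at their own pace and stop on an object; FORCE is the grip in N (left out, the last holds). Time passes only in rows, so rows that do not move let the fingers close, or fill a call up. It gives the time, the measured TCP pose, the force and the opening at its end, in the units of the state.
- r.read_state(): the state, without advancing time (a new reading comes with each control period).
- r.camera(name): name is "scene" or "side" or "wrist"; returns a dict with "pixels" (400x640x3 uint8, red, green, blue), "fx", "fy", "cx", "cy" (pixels), "k1" (the pictures are not rectified: a ray, as slopes to the right and down, at radius r is drawn at 1 + k1 r^2 times it, then the intrinsics apply), "camera_from_world" (4x4, takes a point from world to camera coordinates). Camera axes: x right, y up, looking along -z (the intrinsics and any distortion apply to the point x, -y, -z); pixel columns grow to the right and rows downward; lengths in m; the calibration is good to about 2 mm. A picture is of the moment at which its call begins. There is no depth.
- r.close_job(): hands the job in, once; it reports no verdict.
The state is a dict: "time": time; "joint_positions": joint angles; "joint_vel": joint speeds; "joint_torque": joint torques, N m; "ee_pos": TCP position; "eef_rot": TCP orientation; "ft_force": force on the tool from outside, world axes, zero at the start; "torque": the same for the moment, N m; "width": finger opening in m.
Only numpy, scipy, OpenCV 4.12 (cv2) and the standard library are available. Lean on these libraries where they do the work, as an engineer would, in place of code of your own. Each camera call takes 0.05 s, during which the arm holds its last target. There are 200 camera calls.

## Task

Start the air-driven paint stirrer on the blue paint's setting: while the air is still shut off, turn the speed selector on the blue console so that its white pointer clicks in at the blue dot. Then open the air by swinging the red valve lever fully to its open stop, in line with the pipe, let go of everything, and leave the three paint tins where they stand.

Things in the scene. Friction and masses are not known exactly. Their poses are not given: they have to be found in the camera images.
- console: Blue steel stirrer console, fixed to the bench: a box 180 mm (its x) by 190 mm (its y), 60 mm high to the top of the round white dial plate (150 mm diameter). Origin: centre of its underside; z up; its x points away from the operator, to the middle of the dial's arc of marks. The knob's axis is the console's z axis.
- selector (a joint): Turn of the black selector knob, rad, growing clockwise seen from above. It clicks into five detents at 0, 0.6, 1.2, 1.8 and 2.4 with end stops just beyond the outer ones; released in between, it snaps into the nearer one. At 0 the pointer stands 1.2 rad counter-clockwise (from above) of the console's x axis, at 2.4 it stands 1.2 rad clockwise of it. It starts at 0 or 0.6. A click takes about 0.1 N m.
- selector_grip (a point): Where to grip the knob: on its axis, 28 mm above the dial plate. The knob is an upright black bar, 58 mm long, 14 mm thick, its top 43 mm above the dial plate and its underside 5 mm above it, on a disc 52 mm in diameter and 5 mm thick. This point's x axis runs along the bar towards the end with the white line (the pointer end), z up.
- pointer (a point): The place on the dial that the pointer shows: at the height of the dial plate, 58 mm from the knob's axis along the bar, on the circle where the dots lie. It turns with the knob.
- mark_blue: Blue dot: a disc 16 mm in diameter, 3 mm thick, fixed on the dial plate 58 mm from the knob's axis (origin: centre of its underside). It stands at the detent 1.2, 1.8 or 2.4; a red and a yellow dot of the same size stand at the other two. A black and a grey dot are printed at the detents 0 and 0.6.
- air_valve: Air line with a ball valve, fixed to the bench: grey base plate 200 mm (its x) by 90 mm (its y), steel pipe along its x axis with its centre 40 mm above the bench, brass valve body 38 mm in diameter at the middle. Nothing but the stem (16 mm in diameter, on the z axis) stands between the valve body's top at 59 mm and the lever. Origin: centre of the underside; z up.
- valve_lever (a joint): Turn of the red valve lever about the vertical stem, rad, growing counter-clockwise seen from above: 0 is shut (the lever points along the valve's +y axis, across the pipe), 1.571 is the open stop (the lever points along the valve's -x axis, in line with the pipe). It starts between 0 and 0.2, moves against about 0.15 N m of friction and stays where it is left.
- lever_hinge (a point): Point on the lever's vertical turning axis, 101 mm above the bench, half-way up the lever.
- lever_grip (a point): Where to take the lever: on the red sleeve, 85 mm from the turning axis, 101 mm above the bench. The sleeve is 13 mm thick, 22 mm tall (90 to 112 mm above the bench) and runs from 45 to 115 mm from the axis. This point's x axis runs along the lever outwards, z up.
- silver_tin: Bystander: loose bare steel paint tin, 72 mm in diameter, 85 mm high. Origin: centre of its underside.
- blue_tin: Bystander: loose dark blue paint tin, 84 mm in diameter, 100 mm high. Origin: centre of its underside.
- white_tin: Bystander: loose white paint tin, 72 mm in diameter, 85 mm high. Origin: centre of its underside.

How it is judged:
By the outcome, as a careful person would: the job done as asked, in the order asked, and still so for the second after the job is handed in, with the robot touching nothing.
It also fails if it takes over 72 s, if anything falls off the work surface, if the arm or the gripper's body presses on something with over 40 N, if the wrist force passes 120 N, or if a joint passes its speed limit or range.

## Working session

There is one attempt and no reset: what is moved stays moved. The work goes in short steps, Python scripts to look and compute and a shell command to move; the robot and the scene stay as the last step left them, time stands still between calls to the robot, and variables do not carry over. Pictures are saved under pics/ and viewed, about 8 in all and at most 12, crops included, and the job is handed in when it is done.

```bash
mkdir -p pics; python3 - <<'E'
from bench import r
import cv2
for n in ("scene","side"):
    c=r.camera(n); cv2.imwrite(f"pics/{n}0.png",c["pixels"][:,:,::-1])
    print(n,c["fx"],c["cx"],c["cy"],c["k1"]); print(c["camera_from_world"].round(3) if hasattr(c["camera_from_world"],'round') else c["camera_from_world"])
s=r.read_state(); print(s, r.tip_extent)
E
```

```text
scene 416.22915962405204 322.0525337710385 194.06652629142863 -0.04541616051275
[[ 0.637  0.771  0.004 -0.422]
 [-0.519  0.425  0.741  0.234]
 [ 0.57  -0.474  0.671 -1.37 ]
 [ 0.     0.     0.     1.   ]]
side 420.90895066802625 310.5647988744454 195.6076195071587 -0.03597156357260618
[[-0.995 -0.097 -0.008  0.617]
 [ 0.068 -0.751  0.656 -0.086]
 [-0.07   0.653  0.754 -0.826]
 [ 0.     0.     0.     1.   ]]
{'time': 0.1, 'joint_positions': array([-0.02262563,  0.33279989, -0.0647122 ,  1.46086411,  0.02163881,
        1.34989979, -0.08847725]), 'joint_vel': array([ 0.0029442 , -0.00225489, -0.00039871, -0.00164746,  0.00070094,
       -0.00056393, -0.0002039 ]), 'joint_torque': array([ 3.16136166e-04, -6.24538064e+01,  2.38312193e-02, -3.90717781e+01,
       -6.15657773e-02,  3.65302863e-02,  4.60620026e-05]), 'ee_pos': array([6.24678565e-01, 8.29359004e-06, 2.43835774e-01]), 'eef_rot': array([ 7.07075595e-01,  7.07137679e-01, -4.81916701e-04, -4.16916105e-04]), 'ft_force': array([-1.05091304,  0.26754019,  0.06108977]), 'torque': array([ 0.00981832,  0.01307648, -0.0684927 ]), 'width': 0.08672423707549792} 0.022
```

View pics/scene0.png

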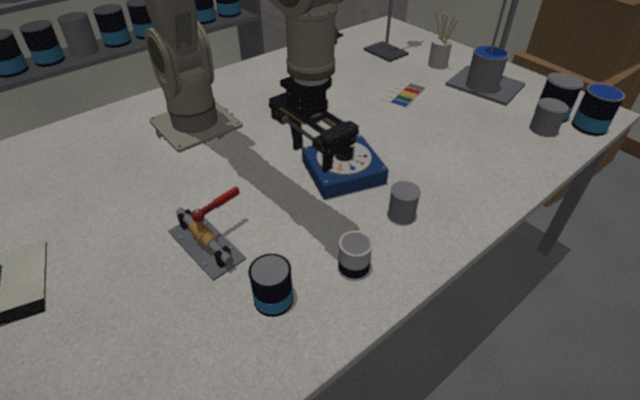

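View pics/side0.png

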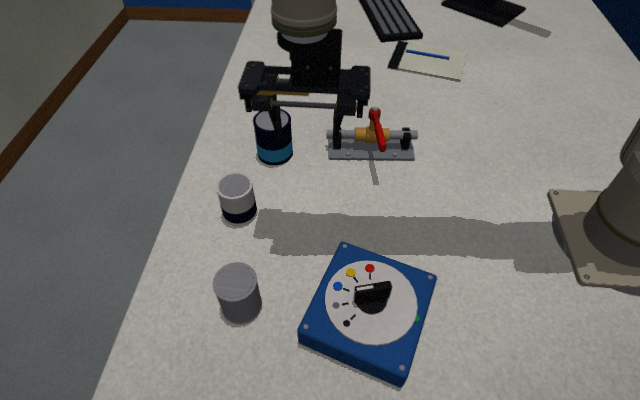

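The scene view has the gripper hiding part of the console. The side view shows all of it: the dots black (346,323), grey (335,305), blue (337,286), yellow (350,273) and red (369,268), so blue is at detent 1.2. The valve is at about (372,140) with its lever towards the camera. Next I measure from the side view.

```bash
cat > h.py <<'E'
import numpy as np,cv2
def ray(c,uv):
    K=np.array([[c["fx"],0,c["cx"]],[0,c["fy"],c["cy"]],[0,0,1.]])
    # r' = r(1+k1 r^2)
    p=cv2.undistortPoints(np.array([[uv]],float),K,np.array([c["k1"],0,0,0,0.]))[0,0]
    T=np.array(c["camera_from_world"]);R=T[:3,:3]
    return -R.T@T[:3,3], R.T@np.array([p[0],-p[1],-1])
def plane(c,uv,z):
    o,d=ray(c,uv); return o+d*(z-o[2])/d[2]
def proj(c,P):
    T=np.array(c["camera_from_world"]);q=T[:3,:3]@np.array(P)+T[:3,3];x,y=q[0]/-q[2],-q[1]/-q[2];s=1+c["k1"]*(x*x+y*y)
    return np.array([c["fx"]*x*s+c["cx"],c["fy"]*y*s+c["cy"]])
def comps(m,amin=6):
    n,l,s,ce=cv2.connectedComponentsWithStats(m.astype(np.uint8))
    return [(s[i,4],ce[i].round(1),l==i) for i in range(1,n) if s[i,4]>=amin]
E
cat > m.py <<'E'
from h import *; from bench import r
c=r.camera("side"); im=c["pixels"]; hsv=cv2.cvtColor(im,cv2.COLOR_RGB2HSV)
H,S,V=[hsv[...,i].astype(int) for i in range(3)]
box=np.zeros(H.shape,bool); box[255:345,320:425]=1
D={}
for n,m in dict(blue=(abs(H-110)<14)&(S>150)&(V>100),yellow=(abs(H-25)<8)&(S>130)&(V>90),red=((H<8)|(H>172))&(S>130)&(V>70)).items():
    k=[x for x in comps(m&box)]
    for a,ce,_ in k: print(n,a,ce,plane(c,ce,.062).round(4))
# lever
lm=((H<8)|(H>172))&(S>120)&(V>50); lm[200:]=0
for a,ce,mm in comps(lm,30): 
    ys,xs=np.nonzero(mm);print("lever",a,ce,xs.min(),xs.max(),ys.min(),ys.max())
# dial plate ellipse
w=((S<60)&(V>110)).astype(np.uint8); w[:240]=0;w[:,:315]=0;w[:,440:]=0;w[345:]=0
a,ce,mm=max(comps(w),key=lambda t:t[0]); print("dial",a,ce)
P=cv2.convexHull(np.argwhere(mm)[:,::-1].astype(np.int32)).reshape(-1,2)
W=np.array([plane(c,p,.060)[:2] for p in P]); print(cv2.fitEllipse((W*1e4).astype(np.float32)), cv2.minEnclosingCircle((W*1e4).astype(np.float32)))
a=cv2.resize(im[255:345,315:430],None,fx=5,fy=5,interpolation=cv2.INTER_CUBIC)
b=cv2.resize(im[95:185,315:430],None,fx=5,fy=5,interpolation=cv2.INTER_CUBIC)
cv2.imwrite("pics/crop1.png",np.vstack([a[:,:,::-1],b[:,:,::-1]])[:900])
cv2.imwrite("pics/crop1.png",cv2.resize(np.hstack([a,b])[:,:,::-1],(800,313)))
E
python3 m.py
```

```text
blue 775 [331.1 311.3] [0.5636 0.2343 0.062 ]
blue 19 [368.1 256.5] [0.5061 0.1261 0.062 ]
blue 748 [408.7 299.6] [0.4399 0.2027 0.062 ]
blue 10 [357.9 258.3] [0.5238 0.1314 0.062 ]
blue 58 [337.2 285.5] [0.5566 0.1876 0.062 ]
blue 12 [422.1 286.3] [0.4166 0.1764 0.062 ]
yellow 59 [350.2 272.1] [0.5361 0.1601 0.062 ]
red 59 [369.3 267.7] [0.5039 0.1485 0.062 ]
lever 324 [377.9 129.3] 369 385 108 151
dial 4727 [372.1 304.7]
((5012.08984375, 2069.665283203125), (1485.70751953125, 1491.2579345703125), 120.33775329589844) ((5010.826171875, 2069.916748046875), 748.9791259765625)
```

View pics/crop1.png

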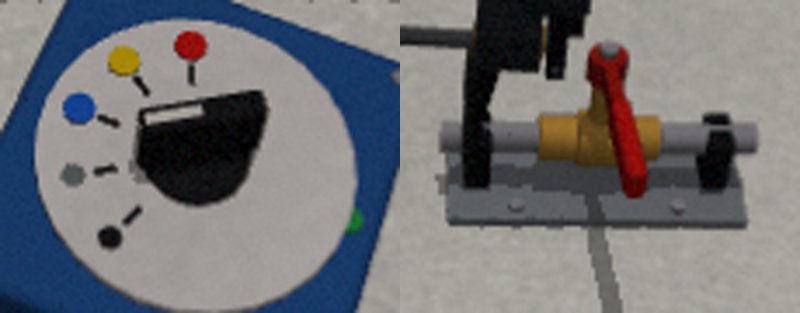

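Knob axis is at (0.501, 0.207) and the dots lie at radius 58 mm as expected. The console x axis and the blue dot are at about −19°. The crop shows the pointer's white line lying towards the grey dot. I'll put numbers on the pointer, lever and tins next.

```bash
cat > m2.py <<'E'
from h import *; from bench import r
c=r.camera("side"); im=c["pixels"]
a=plane(c,(356.7,288),.103);b=plane(c,(373.9,285.8),.103)
print("line",a.round(3),b.round(3),np.degrees(np.arctan2(*(a-b)[[1,0]])))
hsv=cv2.cvtColor(im,cv2.COLOR_RGB2HSV);H,S,V=[hsv[...,i].astype(int) for i in range(3)]
m=((H<8)|(H>172))&(S>120)&(V>50);m[200:]=0
_,_,mm=max(comps(m,30),key=lambda t:t[0]); pts=np.argwhere(mm)[:,::-1]
W=np.array([plane(c,p,.106)[:2] for p in pts]); f=cv2.fitLine((W*1000).astype(np.float32),cv2.DIST_HUBER,0,.01,.01).ravel()
print("lever dir",np.degrees(np.arctan2(f[1],f[0])),f[2:]); print("far/near end",W[pts[:,1].argmin()],W[pts[:,1].argmax()])
print("stem top px",plane(c,(315+208/3.478,95+48/3.478),.114).round(4))
# base plate corners
for q in [(447,222),(745,226),(735,155),(450,150)]: print("plate",plane(c,(315+(q[0]-400)/3.478,95+q[1]/3.478),.005).round(4))
for n,uv,z in [("silver",(236,281),.085),("white",(236,187),.085),("blue",(272,121),.1)]: print(n,plane(c,uv,z).round(3))
s=r.camera("scene");im=s["pixels"]
hsv=cv2.cvtColor(im,cv2.COLOR_RGB2HSV);H,S,V=[hsv[...,i].astype(int) for i in range(3)]
m=((H<8)|(H>172))&(S>120)&(V>50);m[:,:170]=0;m[:,260:]=0
_,_,mm=max(comps(m,30),key=lambda t:t[0]); pts=np.argwhere(mm)[:,::-1]
W=np.array([plane(s,p,.106)[:2] for p in pts]); f=cv2.fitLine((W*1000).astype(np.float32),cv2.DIST_HUBER,0,.01,.01).ravel()
print("scene lever dir",np.degrees(np.arctan2(f[1],f[0])),f[2:],"ends",W[pts[:,0].argmin()],W[pts[:,0].argmax()])
cv2.imwrite("pics/crop2.png",cv2.resize(im[175:285,155:265],None,fx=5,fy=5,interpolation=cv2.INTER_CUBIC)[:,:,::-1])
E
python3 m2.py
```

```text
line [0.527 0.212 0.103] [0.5   0.206 0.103] 13.244259863853596
lever dir -81.597946 [ 491.29846 -160.34514]
far/near end [ 0.50660797 -0.2365685 ] [ 0.48828022 -0.09755528]
stem top px [ 0.4991 -0.2238  0.114 ]
plate [ 0.5945 -0.1704  0.005 ]
plate [ 0.397  -0.1844  0.005 ]
plate [ 0.3994 -0.2553  0.005 ]
plate [ 0.5975 -0.2427  0.005 ]
silver [0.72  0.208 0.085]
white [0.763 0.006 0.085]
blue [ 0.721 -0.179  0.1  ]
scene lever dir -78.50093 [ 498.68103 -174.7826 ] ends [ 0.49233847 -0.23221492] [ 0.48450106 -0.11073818]
```

View pics/crop2.png

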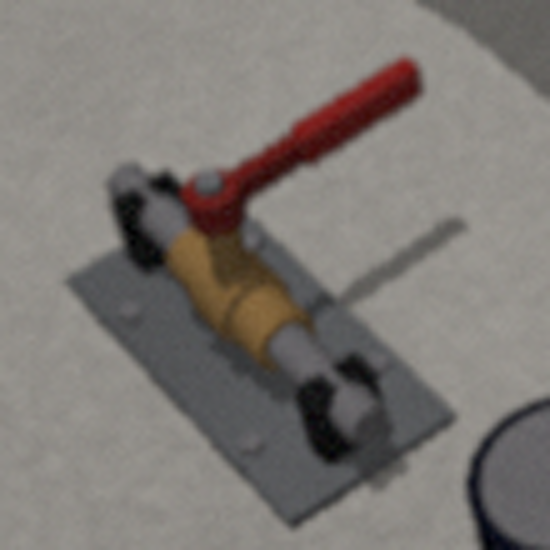

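The pointer is at about 14°, so the selector is at detent 0.6. Lever is at about 98–101° and the hinge near (0.498, −0.22). Next I move over the knob.

```bash
python3 -m jog '[[2.6,-1.55,0,0,0],[2.6,-1.55,0,0,0],[2.6,-1.55,0,0,0],[2.6,-1.55,0,0,0],[2.6,-1.55,0,0,0],[2.6,-1.55,0,0,0],[2.6,-1.55,0,0,0],[2.5,-1.52,0,0,0],[0,0,0,-0.14,0],[0,0,0,-0.14,0]]' 20; python3 -m jog '[[0,0,0,-0.14,0],[0,0,0,-0.14,0],[0,0,0,-0.14,0],[0,0,0,-0.14,0],[0,0,0,-0.14,0],[0,0,0,-0.14,0],[0,0,0,-0.14,0],[0,0,0,-0.14,0],[0,0,0,-0.14,0],[0,0,0,-0.14,0]]'
cat > rel.py <<'E'
import sys; from h import *; from bench import r; from scipy.spatial.transform import Rotation as Ro
def rel(x,y,z,yaw_deg):
    s=r.read_state(); R=Ro.from_quat(s["eef_rot"]).as_matrix(); p=s["ee_pos"]
    ty=np.degrees(np.arctan2(R[1,1],R[0,1])); e=(yaw_deg-ty+90)%180-90
    print("t",round(s["time"],2),"p",p.round(4),"toolY",round(ty,1),"shift cm",(100*R.T@(np.array([x,y,z])-p)).round(2),"turn",round(-np.radians(e),3),"q7",s["joint_positions"].round(2)[-1],"tilt",R[:,2].round(3),"F",s["ft_force"].round(1),"w",round(s["width"],4))
if len(sys.argv)>4: rel(*map(float,sys.argv[1:5]))
E
python3 rel.py .501 .207 .091 105.3
```

```text
time: 1.25
ee_pos: [0.4954, 0.2143, 0.2427]
eef_rot: [0.6, 0.8, -0.001, -0.0]
ft_force: [0.0, -0.0, -0.2]
width: 0.0867
time: 2.25
ee_pos: [0.4941, 0.215, 0.2421]
eef_rot: [-0.087, 0.996, -0.001, -0.002]
ft_force: [-0.6, -0.0, 0.3]
width: 0.087
t 2.25 p [0.4941 0.215  0.2421] toolY 100.0 shift cm [-0.59 -0.88 15.11] turn -0.093 q7 1.2 tilt [-0.003 -0.002 -1.   ] F [-0.6 -0.   0.3] w 0.087
```

```bash
python3 -m jog '[[-0.6,-0.9,0,-0.09,0],[0,0,1.5,0,0],[0,0,1.5,0,0],[0,0,1.5,0,0],[0,0,1.5,0,0],[0,0,1,0,0],[0,0,0,0,0],[0,0,0,0,0],[0,0,0,0,0],[0,0,0,0,0]]'; python3 rel.py .501 .207 .091 105.3
python3 - <<'E'
from h import *; from bench import r
c=r.camera("wrist"); im=c["pixels"].copy()
for P in [(.501,.207,.060),(.501,.207,.103)]: print(proj(c,P))
cv2.imwrite("pics/w1.png",im[:,:,::-1])
E
```

```text
time: 3.25
ee_pos: [0.4989, 0.2082, 0.1652]
eef_rot: [-0.128, 0.992, -0.001, -0.003]
ft_force: [0.6, 0.8, -0.0]
width: 0.0873
t 3.25 p [0.4989 0.2082 0.1652] toolY 104.7 shift cm [-0.22 -0.17  7.42] turn -0.01 q7 1.28 tilt [-0.005 -0.002 -1.   ] F [ 0.6  0.8 -0. ] w 0.0873
[319.54585942 204.91589223]
[318.89813325 223.30607912]
```

View pics/w1.png

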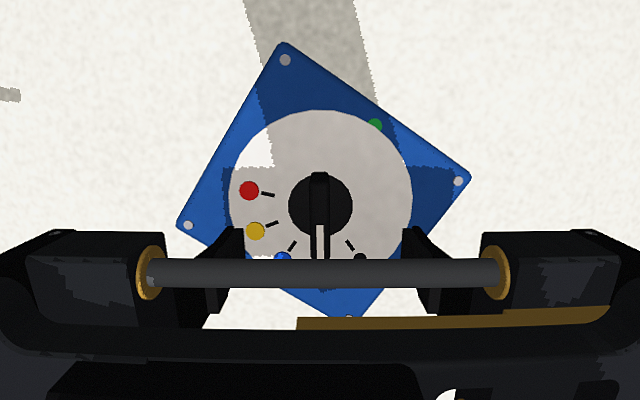

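The wrist view shows the bar at (319,205) upright in the picture and centred between the fingers, with its white line towards the grey mark. The turn is right, so I descend and grip.

```bash
python3 -m jog '[[-0.2,-0.15,1.2,-0.01,0],[0,0,1.2,0,0],[0,0,1.2,0,0],[0,0,1.2,0,0],[0,0,1.2,0,0],[0,0,1.0,0,0],[0,0,0.2,0,0],[0,0,0,0,0],[0,0,0,0,0],[0,0,0,0,0]]'; python3 rel.py .501 .207 .091 105.3
```

```text
time: 4.3
ee_pos: [0.5009, 0.207, 0.0865]
eef_rot: [-0.133, 0.991, -0.0, -0.003]
ft_force: [0.4, -1.0, 0.3]
width: 0.0871
t 4.3 p [0.5009 0.207  0.0865] toolY 105.3 shift cm [-0.01  0.   -0.45] turn 0.0 q7 1.26 tilt [-0.006 -0.002 -1.   ] F [ 0.4 -1.   0.3] w 0.0871
```

```bash
python3 -m jog '[[0,0,-0.4,0,0],[0,0,0,0,1],[0,0,0,0,1],[0,0,0,0,1],[0,0,0,0,1],[0,0,0,0,1],[0,0,0,0,1],[0,0,0,0,1],[0,0,0,0,1],[0,0,0,0,1]]' 20; python3 rel.py .501 .207 .091 71
```

```text
time: 5.3
ee_pos: [0.5017, 0.2073, 0.0923]
eef_rot: [-0.133, 0.991, -0.0, -0.002]
ft_force: [-0.8, -0.3, 0.3]
width: 0.0231
t 5.3 p [0.5017 0.2073 0.0923] toolY 105.3 shift cm [ 0.08 -0.01  0.13] turn 0.599 q7 1.26 tilt [-0.003 -0.001 -1.   ] F [-0.8 -0.3  0.3] w 0.0231
```

Still closing, so I'll wait, then turn.

```bash
python3 -m jog '[[0,0,0,0,1],[0,0,0,0,1],[0,0,0,0,1],[0,0,0,0.08,1],[0,0,0,0.08,1],[0,0,0,0.08,1],[0,0,0,0.08,1],[0,0,0,0.08,1],[0,0,0,0,1],[0,0,0,0,1]]'; python3 rel.py .501 .207 .091 71
```

```text
time: 6.3
ee_pos: [0.5018, 0.2067, 0.0923]
eef_rot: [0.073, 0.997, -0.001, -0.002]
ft_force: [0.5, -0.6, 0.7]
width: 0.0138
t 6.3 p [0.5018 0.2067 0.0923] toolY 81.6 shift cm [0.09 0.01 0.13] turn 0.186 q7 0.87 tilt [-0.003 -0.001 -1.   ] F [ 0.5 -0.6  0.7] w 0.0138
```

```bash
python3 -m jog '[[0,0,0,0.08,1],[0,0,0,0.08,1],[0,0,0,0.04,1],[0,0,0,0,1],[0,0,0,0,1],[0,0,0,0,0],[0,0,0,0,0],[0,0,0,0,0],[0,0,0,0,0],[0,0,0,0,0]]'; python3 rel.py .501 .207 .2 71
```

```text
time: 7.3
ee_pos: [0.5017, 0.2074, 0.0922]
eef_rot: [0.168, 0.986, -0.001, -0.002]
ft_force: [-0.5, 0.1, 0.4]
width: 0.0462
t 7.3 p [0.5017 0.2074 0.0922] toolY 70.7 shift cm [  0.09  -0.07 -10.78] turn -0.005 q7 0.69 tilt [-0.004 -0.001 -1.   ] F [-0.5  0.1  0.4] w 0.0462
```

```bash
python3 -m jog '[[0,0,0,0,0],[0,0,0,0,0],[0,0,-1,0,0],[0,0,-1.5,0,0],[0,0,-1.5,0,0],[0,0,-1.5,0,0],[0,0,-1.5,0,0],[0,0,-1.5,0,0],[0,0,-1.5,0,0],[0,0,0,0,0]]'; python3 rel.py .501 .207 .2 9
python3 - <<'E'
from h import *; from bench import r
c=r.camera("side"); im=c["pixels"]
cv2.imwrite("pics/k2.png",cv2.resize(im[250:350,310:440],None,fx=5,fy=5,interpolation=cv2.INTER_CUBIC)[:,:,::-1])
E
```

```text
time: 8.3
ee_pos: [0.5021, 0.2078, 0.2012]
eef_rot: [0.167, 0.986, 0.0, -0.001]
ft_force: [0.4, 0.0, -1.4]
width: 0.087
t 8.3 p [0.5021 0.2078 0.2012] toolY 70.7 shift cm [ 0.08 -0.11  0.12] turn 1.078 q7 0.72 tilt [-0.002  0.001 -1.   ] F [ 0.4  0.  -1.4] w 0.087
```

View pics/k2.png

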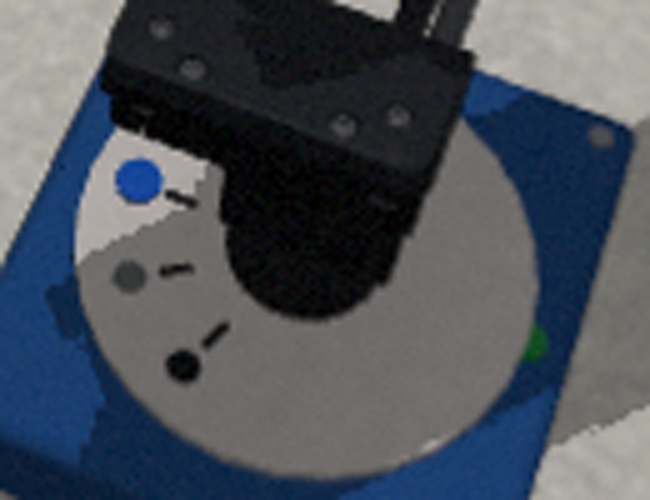

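The gripper hides the knob here, so I'll turn and move away before checking.

```bash
python3 -m jog '[[0,0,0,0.14,0],[0,0,0,0.14,0],[0,0,0,0.14,0],[0,0,0,0.14,0],[0,0,0,0.14,0],[0,0,0,0.14,0],[0,0,0,0.14,0],[0,0,0,0.1,0],[0,0,0,0,0],[0,0,0,0,0]]'; python3 rel.py .485 -.135 .2 9
```

```text
time: 9.35
ee_pos: [0.4979, 0.2057, 0.1918]
eef_rot: [0.665, 0.746, -0.006, -0.003]
ft_force: [0.0, 0.4, 0.4]
width: 0.0869
t 9.35 p [0.4979 0.2057 0.1918] toolY 6.6 shift cm [-33.7   -5.18  -0.64] turn -0.043 q7 -0.39 tilt [-0.013 -0.005 -1.   ] F [0.  0.4 0.4] w 0.0869
```

```bash
python3 -m jog '[[-3.8,-0.6,-0.1,0,0],[-3.8,-0.6,-0.1,0,0],[-3.8,-0.6,-0.1,0,0],[-3.8,-0.6,-0.1,0,0],[-3.8,-0.6,-0.1,0,0],[-3.8,-0.6,-0.1,0,0],[-3.8,-0.6,-0.1,0,0],[-3.8,-0.6,-0.1,0,0],[-3.3,-0.4,0,-0.04,0],[0,0,0,0,0]]'; python3 rel.py .485 -.135 .2 9
python3 - <<'E'
from h import *; from bench import r
c=r.camera("side"); im=c["pixels"]; w=r.camera("wrist")
a=cv2.resize(im[250:350,310:430],(400,333),interpolation=cv2.INTER_CUBIC)
b=cv2.resize(w["pixels"],(400,250)); b=np.vstack([b,np.zeros((83,400,3),np.uint8)])
cv2.imwrite("pics/k3.png",np.hstack([a,b])[:,:,::-1])
for im,c,n in ((w["pixels"],w,"wrist"),):
    hsv=cv2.cvtColor(im,cv2.COLOR_RGB2HSV);H,S,V=[hsv[...,i].astype(int) for i in range(3)]
    m=((H<8)|(H>172))&(S>120)&(V>50)
    for a,ce,mm in comps(m,100):
        pts=np.argwhere(mm)[:,::-1]; W=np.array([plane(c,p,.108)[:2]*1000 for p in pts]); f=cv2.fitLine(W.astype(np.float32),cv2.DIST_HUBER,0,.01,.01).ravel()
        print(n,a,ce,f,np.degrees(np.arctan2(f[1],f[0])),cv2.minAreaRect(W.astype(np.float32)))
E
```

```text
time: 10.35
ee_pos: [0.487, -0.1472, 0.199]
eef_rot: [0.636, 0.771, -0.007, -0.004]
ft_force: [0.1, 0.4, 0.7]
width: 0.0871
t 10.35 p [ 0.487  -0.1472  0.199 ] toolY 11.0 shift cm [ 1.24  0.04 -0.11] turn 0.034 q7 0.4 tilt [-0.016 -0.005 -1.   ] F [0.1 0.4 0.7] w 0.0871
wrist 1607 [324.6 207.2] [ 1.4716171e-01 -9.8911244e-01  4.8679596e+02 -1.4541037e+02] -81.53751 ((487.1092529296875, -147.41775512695312), (12.994229316711426, 80.15535736083984), 8.479024887084961)
wrist 418 [320.6 297.4] [ 9.7940999e-01  2.0188135e-01  4.9824246e+02 -2.2152310e+02] 11.646996 ((498.89678955078125, -224.99664306640625), (24.36423110961914, 22.322265625), 11.601436614990234)
```

View pics/k3.png

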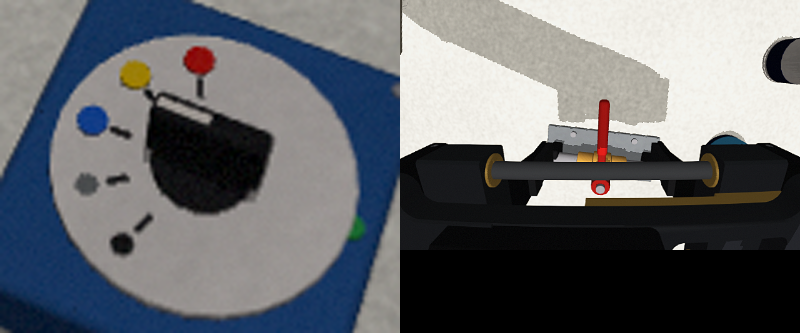

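The white line now points at blue, allowing for the bar's height; I'll check that with numbers. The wrist view puts the lever at 98.5° through the jaw centre, which makes the hinge about (0.498, −0.221).

```bash
python3 - <<'E'
from h import *; from bench import r
c=r.camera("side")
a=plane(c,(357.1,279.4),.103);b=plane(c,(373.6,285.7),.103); print(a,b,np.degrees(np.arctan2(*(a-b)[[1,0]])))
E
python3 -m jog '[[1.0,0,1.2,0.03,0],[0,0,1.5,0,0],[0,0,1.5,0,0],[0,0,1.5,0,0],[0,0,1.2,0,0],[0,0,1.0,0,0],[0,0,0,0,0],[0,0,0,0,0],[0,0,0,0,0],[0,0,0,0,0]]'; python3 rel.py .4855 -.137 .104 8.5
```

```text
[0.52653302 0.19684972 0.103     ] [0.50082763 0.20560152 0.103     ] -18.80193308965986
time: 11.5
ee_pos: [0.4871, -0.1198, 0.118]
eef_rot: [0.639, 0.769, -0.004, -0.005]
ft_force: [0.7, -0.2, -0.3]
width: 0.0872
t 11.5 p [ 0.4871 -0.1198  0.118 ] toolY 10.6 shift cm [-1.66 -0.46  1.4 ] turn 0.037 q7 0.35 tilt [-0.013 -0.    -1.   ] F [ 0.7 -0.2 -0.3] w 0.0872
```

Knob is at −18.8° and the blue dot at −19.3°, so it has clicked in at blue. Next I lower onto the lever and straddle it loosely.

```bash
python3 -m jog '[[-1.6,-0.3,0.6,0.03,0],[0,0,0.6,0,0],[0,0,0,0,0.78],[0,0,0,0,0.78],[0,0,0,0,0.78],[0,0,0,0,0.78],[0,0,0,0,0.78],[0,0,0,0,0.78],[0,0,0,0,0.78],[0,0,0,0,0.78]]' 15; python3 rel.py .4855 -.137 .104 8.5
```

```text
time: 12.5
ee_pos: [0.4876, -0.138, 0.1062]
eef_rot: [0.651, 0.759, -0.004, -0.004]
ft_force: [0.2, 0.5, -0.2]
width: 0.0308
t 12.5 p [ 0.4876 -0.138   0.1062] toolY 8.7 shift cm [ 0.13 -0.2   0.23] turn 0.004 q7 0.36 tilt [-0.011 -0.    -1.   ] F [ 0.2  0.5 -0.2] w 0.0308
```

```bash
python3 -m jog '[[0,0,0.2,0,0.78],[0,0,0,0,0.78],[0,0,0,0,0.78],[-0.06,-1.0,0,-0.12,0.78],[-0.06,-1.0,0,-0.12,0.78],[-0.06,-1.0,0,-0.12,0.78],[-0.06,-1.0,0,-0.12,0.78],[-0.06,-1.0,0,-0.12,0.78],[0,0,0,0,0.78],[0,0,0,0,0.78]]'
cat > arc.py <<'E'
from h import *; from bench import r; from scipy.spatial.transform import Rotation as Ro
s=r.read_state();p=s["ee_pos"];R=Ro.from_quat(s["eef_rot"]).as_matrix();d=p[:2]-[.498,-.221]
print("radius",np.hypot(*d),"angle",np.degrees(np.arctan2(d[1],d[0])),"toolX",np.degrees(np.arctan2(R[1,0],R[0,0])),p.round(4),"F",s["ft_force"].round(1),s["width"],"q",s["joint_positions"].round(2))
E
python3 arc.py
```

```text
time: 13.5
ee_pos: [0.4441, -0.1581, 0.1047]
eef_rot: [0.388, 0.922, -0.001, -0.003]
ft_force: [0.1, 0.3, 0.4]
width: 0.0191
radius 0.0828335057608763 angle 130.58529257061346 toolX 134.33362042351487 [ 0.4441 -0.1581  0.1047] F [0.1 0.3 0.4] 0.01911244778908729 q [ 0.17  0.13  0.08  2.02 -0.01  1.    1.03]
```

```bash
python3 -m jog '[[-0.02,-1.1,0,-0.1,0.78],[-0.04,-1.0,0,-0.11,0.78],[-0.04,-1.0,0,-0.11,0.78],[-0.04,-1.0,0,-0.11,0.78],[-0.05,-1.0,0,-0.11,0.78],[-0.05,-1.0,0,-0.11,0.78],[-0.05,-0.8,0,-0.1,0.78],[0,0,0,0,0.78],[0,0,0,0,0.78],[0,0,0,0,0.78]]'; python3 arc.py
```

```text
time: 14.5
ee_pos: [0.418, -0.2135, 0.1041]
eef_rot: [0.023, 1.0, 0.003, -0.004]
ft_force: [0.0, 1.0, -0.5]
width: 0.0194
radius 0.08039433691859775 angle 174.67485131330716 toolX 177.34890172410076 [ 0.418  -0.2135  0.1041] F [ 0.   1.  -0.5] 0.019370981591103887 q [ 0.3   0.13  0.08  2.02 -0.02  1.    1.91]
```

```bash
python3 -m jog '[[0,-0.8,0,-0.08,0.78],[0,-0.6,0,-0.04,0.78],[0,-0.4,0,0,0.78],[0,-0.4,0,0,0.78],[0,-0.4,0,0,0.78],[0,-0.4,0,0,0.78],[0,-0.4,0,0,0.78],[0,-0.4,0,0,0.78],[0,-0.4,0,0,0.78],[0,-0.4,0,0,0.78]]'; python3 arc.py
```

```text
time: 15.5
ee_pos: [0.4189, -0.2339, 0.1025]
eef_rot: [-0.037, 0.999, 0.022, -0.013]
ft_force: [-7.4, 17.7, 12.0]
width: 0.0195
radius 0.08009886560945116 angle -170.75571525677168 toolX -175.6891630000437 [ 0.4189 -0.2339  0.1025] F [-7.4 17.7 12. ] 0.01951599634877315 q [ 0.35  0.18  0.1   1.97 -0.05  1.04  2.11]
```

The lever meets resistance of about 18 N, which fits the stop. I'll back off, open and rise.

```bash
python3 -m jog '[[0,0.3,0,0,0.78],[0,0,0,0,0],[0,0,0,0,0],[0,0,0,0,0],[0,0,0,0,0],[0,0,0,0,0],[0,0,0,0,0],[0,0,0,0,0],[0,0,-1,0,0],[0,0,-1.5,0,0]]'; python3 -m jog '[[0,0,-1.5,0,0],[0,0,-1.5,0,0],[0,0,-1.5,0,0],[0,0,-1.5,0,0],[0,0,-1.5,0,0],[0,0,-1.5,0,0],[0,0,-1.5,0,0],[0,0,0,0,0],[0,0,0,0,0],[0,0,0,0,0]]';python3 arc.py
python3 - <<'E'
from h import *; from bench import r
c=r.camera("side"); w=r.camera("wrist"); s=r.camera("scene")
for n,k in (("side",c),("wrist",w),("scene",s)):
    im=k["pixels"]; hsv=cv2.cvtColor(im,cv2.COLOR_RGB2HSV);H,S,V=[hsv[...,i].astype(int) for i in range(3)]
    m=((H<8)|(H>172))&(S>120)&(V>50)
    for a,ce,mm in comps(m,80):
        W=np.array([plane(k,p,.106)[:2]*1000 for p in np.argwhere(mm)[:,::-1]]); f=cv2.fitLine(W.astype(np.float32),cv2.DIST_HUBER,0,.01,.01).ravel()
        print(n,a,ce,f[2:],np.degrees(np.arctan2(f[1],f[0])))
cv2.imwrite("pics/e1.png",np.hstack([cv2.resize(c["pixels"],(560,350)),cv2.resize(s["pixels"][150:300,140:290],(240,240))[:,:].copy() if 0 else cv2.resize(s["pixels"][100:330,140:298],(240,350))])[:,:,::-1])
cv2.imwrite("pics/e1w.png",w["pixels"][:,:,::-1])
E
```

```text
time: 16.5
ee_pos: [0.4191, -0.2325, 0.1277]
eef_rot: [-0.035, 0.999, 0.021, -0.013]
ft_force: [0.2, -0.2, 0.3]
width: 0.0823
time: 17.5
ee_pos: [0.4226, -0.2379, 0.2446]
eef_rot: [-0.034, 0.999, 0.02, -0.01]
ft_force: [0.7, -0.8, 0.9]
width: 0.0873
radius 0.07724900875139976 angle -167.34939240513938 toolX -176.0701632574539 [ 0.4226 -0.2379  0.2446] F [ 0.7 -0.8  0.9] 0.08732891915827773 q [ 0.34  0.05  0.1   1.8  -0.03  1.33  2.09]
side 482 [399.2 113.5] [ 446.08987 -223.6974 ] 5.740742
wrist 1460 [325.1 202.5] [ 431.01852 -228.7771 ] 4.0198545
scene 248 [187.7 205.9] [ 460.2641  -228.36823] 1.9665117
```

View pics/e1.png

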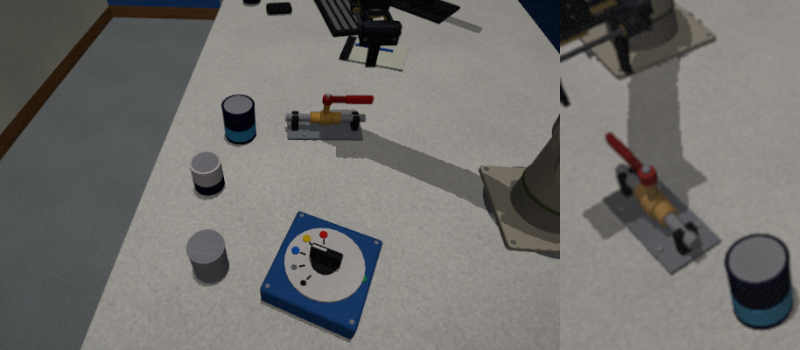

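View pics/e1w.png

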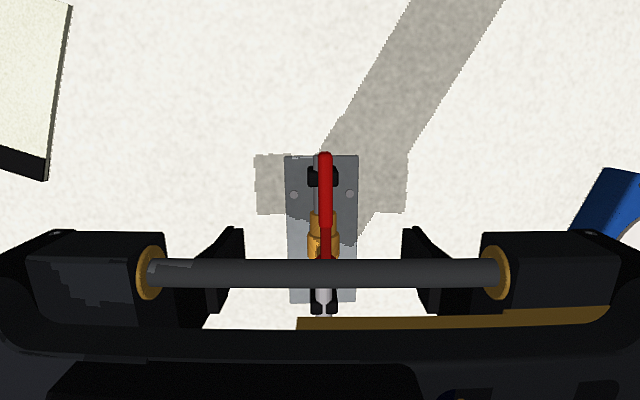

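The side view shows the lever lying along the pipe, and the wrist view agrees: lever 4.0°, base plate about 4.1°. The tins look unmoved. I'll confirm that by image difference and hand in.

```bash
python3 - <<'E'
from h import *; from bench import r
a=cv2.imread("pics/side0.png",0); b=cv2.cvtColor(r.camera("side")["pixels"],cv2.COLOR_RGB2GRAY)
for n,(x0,x1,y0,y1) in dict(silver=(205,270,255,330),white=(212,262,168,230),blue=(248,300,128,170)).items():
    print(n,cv2.phaseCorrelate(a[y0:y1,x0:x1].astype(float),b[y0:y1,x0:x1].astype(float)))
print(r.read_state()["time"]); r.close_job()
E
```

```text
silver ((0.02608452676838624, 0.4712691720879647), 0.9887553566148816)
white ((0.101267737667321, 0.09717039089530033), 0.96566958647949)
blue ((0.01101918878532615, 0.5335908293008238), 0.9772129932351238)
17.7
the job is handed in; nothing more can be done
```

The selector is at the blue dot and the air valve is fully open. I did them in that order and handed the job in at 17.7 s with the gripper open and clear of everything.

- **Selector:** I gripped the knob at detent 0.6 and turned it one click clockwise to 1.2. After release, the pointer measured −18.8° and the blue dot −19.3°.
- **Valve lever:** I swung it counter-clockwise until it met a firm stop, with about 22 N at the wrist. After release, the wrist camera put the lever at 4.0° against 4.1° for the pipe's base plate. The side and scene cameras gave coarser readings of 5.7° and 2.0°. They disagree by about 2° either way, probably because they also see the lever's sides.
- **Tins:** I never touched them. Comparing the side pictures from before and after showed shifts of at most about 0.5 pixel, which I take as measurement noise.

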